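Shut and bolt the game-parts case

ROBOT

A 7-joint arm with a two-finger parallel gripper is mounted at the origin on the work surface. World frame = base frame: x ahead of the robot, y to its left, z up, the work surface at z = 0. Lengths are in m, angles in rad, forces in N, time in s.
With the tool pointing down it reaches from about 0.35 to 0.9 m from the base axis. Payload 8.1 kg.
Tool frame: the origin (TCP) lies midway between the tips of the shut fingers; the grasp point (between the pads) lies 19 mm behind it; x points along the fingers, z is the direction in which the jaws open and shut, and the axes are right-handed (so a half turn about x gives the same grasp; the last joint's range is limited). The gripper opens to 92 mm and grips with 3 to 60 N. Pads are 19 mm wide; open, the fingers measure 130 mm over their backs; the gripper's body (75 mm by 190 mm) begins 47 mm behind the grasp point.
Start: joints at [-0.103, 0.434, 0.025, 1.573, -0.012, 1.134, -0.075], TCP at [0.625, -0, 0.227] pointing down, gripper open.
Joint ranges: [-2.62, 2.62], [-0.44, 2.09], [-1.27, 1.32], [0.08, 2.57], [-1.32, 4.46], [0.12, 2], [-2.74, 2.74]. Speed limits (rad/s): [2.22, 2.22, 3.01, 3.01, 3.14, 3.14, 3.14].

INTERFACE

Orientations are given as a rotation vector (axis times angle).
In Python, from cell import arm, optics, finder gives the robot as it stands.
- The arm moves only by the tool send_rows, never from a script. Its argument "rows" is a list that holds one entry, the list of rows, each a list of 7 numbers: the shift along the tool's x, y, z in mm, then the turn, a rotation vector about the tool's x, y, z in degrees, then the opening in per cent of the stroke, from 0 (shut) to 100 (fully open). A call has exactly 8 rows; each row is the pose to reach, as a shift and turn from the pose commanded when the call began, along the tool's axes at that moment; what a row does not reach only later rows make up. A row lasts 1/10 s, in which the tool goes at most 50 mm and 8.59 degrees, less where a joint would pass 70% of its speed; a pose out of reach is approached as far as the arm can. A call with a gripper value outside its range is refused whole. The fingers move at their own pace and stop on an object; "grip_force" is the grip in N (left out, the last holds). Time passes only in rows, so rows that repeat a pose let the fingers close, or fill a call up. It gives the time, the measured TCP pose, the force and the opening at its end, in the units of the state.
- arm.observe(): the state, without advancing time (a new reading comes with each control period).
- optics.get_image(name): name is "scene" or "side" or "wrist"; returns (picture, depth): 420x560x3 uint8, red, green, blue; 420x560 float32, m along the optical axis (not along the pixel's ray), 0 where there is no reading.
- optics.get_calibration(name): a dict with "camera_matrix" (3x3 intrinsics, pixels), "D" ([k1, k2, p1, p2, k3] as OpenCV has them; the pictures are not rectified), "position" and "orientation" of the camera in the world; the wrist camera has in their place "T_tool_cam" (4x4, takes a point from camera to tool coordinates, whose origin is the TCP and whose axes are the tool frame's). Camera axes: x right, y up, looking along -z (the intrinsics and any distortion apply to the point x, -y, -z); pixel columns grow to the right and rows downward; lengths in m; the calibration is good to about 2 mm. A picture is of the moment at which its call begins: read the wrist's pose just before it. get_calibration takes no time and is no camera call.
- arm.sign_off(): hands the job in, once; it reports no verdict.
Trained networks look in the newest picture that a camera, given by its name, has taken for a name from the list of things; names that differ only in an ending like _2 or _b are one class to them, and where a whole thing is asked for, a point or a joint stands for the part that bears it (a point fixed in the world has none). Each returns a list of dicts, best first, with "confidence" (0 to 1); they miss things now and then, are a little off and sometimes report something else, mostly with a low value. They report only what shows in the picture. A call takes as long as a camera call.
- finder.search_frame(camera, thing): "bbox" ([left, top, width, height] in pixels, round what is visible of it).
- finder.regions_of(camera, thing): "region" (420x560 bool, what is visible of it) and "bbox" ([left, top, width, height] in pixels, round what is visible of it).
- finder.place_of(camera, thing): "xy" ([column, row] in pixels: a listed point, or the origin of a listed thing).
The state is a dict: "clock": time; "joints": joint angles; "dq": joint speeds; "joint_efforts": joint torques, N m; "position": TCP position; "ee_rot": TCP orientation; "force": force on the tool from outside, world axes, zero at the start; "ft_torque": the same for the moment, N m; "width": opening from 0.0 (shut) to 1.0 (fully open).
Only numpy, scipy, OpenCV 4.12 (cv2) and the standard library are available. Lean on these libraries where they do the work, as an engineer would, in place of code of your own. Each camera call takes 0.05 s, during which the arm holds its last target.

TASK

Slide the lid of the wooden game-parts case fully shut against its stop, then push the steel bolt on the case across until its tip is fully home, and press it firmly against the closed end of the keeper on the lid. Use no more than moderate hand force, ramming neither lid nor bolt, and leave the other things on the table and on the case where they are.

Things in the scene. Friction and masses are not known exactly. Their poses are not given: they have to be found in the camera images.
- case: plywood case fixed to the table, x -112..112, y -140..165, 87 mm high; origin at table level. Lid shuts along +x (away from the robot), +y left. The top left (y 35..165) is a deck, z 87 mm, with the bolt along y at x 0, z 99, under two straps (26 mm wide, up to z 108) at y 40..48 and 112..120; the knob stands between them. The far wall (x 100..112) stops the lid.
- lid_grip (a point): middle of the wooden grip bar on the lid: 16 thick (x), 56 long (y), z 79..109 mm over the table, point at z 94. The lid, a loose 200x166x9 mm panel of about 0.35 kg, slides along the case's x in grooves with 1 mm play each side and a few N of friction; it starts 50..90 mm open, towards the robot. Shut against the stop, this point is at x 0, y about -41 mm in the case's frame.
- keeper_mouth (a point): centre of the open end of the boxy steel keeper on the lid, at the height of the bolt's axis. The keeper is 26 wide (x), 31 long (y), up to z 110 mm; its opening, 14 mm wide, faces the bolt (+y). It lies 72 mm to +y of the grip bar's middle. If the lid is not shut, it is not in line with the bolt.
- keeper_seat (a point): centre of the closed end inside the keeper, 27 mm from the mouth towards -y: the face that the bolt's tip meets when fully home. With the lid shut it lies at x 0, y about +4 mm in the case's frame. Axes as the lid's (y along the bolt).
- bolt_knob (a point): middle of the bolt's upright round knob, 12 mm in diameter, 24 mm high (z 117..141 mm over the table), point at z 129; a 9 mm stem joins it to the round bolt (10 mm thick, rounded tip) below. The bolt moves towards the case's -y. Its nose is a screw-in piece left at some length: the tip lies 50 to 60 mm ahead (-y) of the knob, different each time and not measured.
- bolt (a joint): slide of the bolt in m: 0 withdrawn, growing towards the keeper; starts at 0 to 0.006. The tip meets the keeper's closed end somewhere from 0.037 to 0.049, depending on the nose's length and the lid's side play, and only the keeper stops it there: feel for it. About 2 N of friction, no spring: it stays where it is left.
- pawn: turned wooden pawn, 26 mm wide, 44 mm tall, origin under its foot; stands on the far part of the deck. Bystander.
- counter: wooden disc 28 mm wide, 10 mm thick, origin under it; lies on the near left part of the deck. Bystander.
- glue_jar: jar 52 mm wide, 75 mm tall, origin under it; on the table near the case. Bystander.
- parts_tray: grey divided tray 110 x 150 x 45 mm, origin under its centre. Bystander.
- bowl: green bowl 170 mm wide, 75 mm tall, origin under its centre. Bystander.
- screwdriver: screwdriver lying on the table. Bystander.
- toy_car: wooden toy car 85 x 56 x 50 mm, origin under its centre. Bystander.
- tape_roll: empty cardboard roll, 90 mm wide, 22 mm high, origin under its centre. Bystander.

How it is judged:
On the way, in this order (a step that is already met when the one before it is completed fails the run):
1. the lid is fully shut (within 2 mm of its stop) with the bolt still drawn back (x of lid_grip in the frame of case between -0.002 and 0.002 m and value of joint bolt below 0.009 m), for 0.1 s.
2. with the lid still shut, the bolt is across and its tip presses on the closed end of the keeper with at least 4 N (x of lid_grip in the frame of case between -0.002 and 0.002 m and value of joint bolt above 0.0355 m and contact force between bolt and lid above 4 N), for 0.05 s.
At the end, for the whole second after the job is handed in: The lid is shut to within 2 mm of its stop, the bolt is across in the keeper (its slide beyond 35.5 mm) where it was pressed home, and lid and bolt are at rest (x of lid_grip in the frame of case between -0.002 and 0.002 m and value of joint bolt above 0.0355 m and velocity of joint bolt between -0.005 and 0.005 m/s and linear speed of lid below 0.01 m/s); the robot touches nothing.
It fails at once if the bolt is rammed against the keeper or the lid (over 20 N) (contact force between bolt and lid above 20 N).
It fails at once if the lid is rammed against the case or pressed into it (over 40 N) (contact force between lid and case above 40 N).
It fails at once if a bystander is disturbed (moved over 30 mm) (distance of any of pawn, counter, glue_jar, parts_tray, bowl, screwdriver, toy_car, tape_roll from where it was at the start of the episode above 0.03 m).
It also fails if it takes over 48 s, if anything falls off the work surface, if the arm or the gripper's body presses on something with over 40 N, if the wrist force passes 120 N, or if a joint passes its speed limit or range.

## Working session

There is one attempt and no reset: what is moved stays moved. The work goes in short steps, Python scripts to look and compute and a tool call to move; the robot and the scene stay as the last step left them, time stands still between calls to the robot, and variables do not carry over. Pictures are saved under pics/ and viewed, and the job is handed in when it is done.

Besides the shell and the picture viewer there is one more tool, called after "Call:" by a JSON object that holds its "fn" and its "kwargs". send_rows: Moves the arm, as the interface text tells. Its arguments: {"type":"object","properties":{"rows":{"type":"array"},"grip_force":{"type":"number"}},"required":["rows"]}

```bash
ls; mkdir -p pics
python3 - <<'E'
from cell import arm, optics, finder
import cv2, numpy as np
print(arm.observe())
for c in ["scene","side","wrist"]:
    im,d=optics.get_image(c); cv2.imwrite(f"pics/{c}0.png",im[:,:,::-1]); np.save(f"pics/{c}0.npy",d)
    print(c,optics.get_calibration(c))
    for t in ["lid_grip","keeper_mouth","bolt_knob","keeper_seat","case"]:
        print(t,[(np.round(r["xy"],1),round(r["confidence"],2)) for r in finder.place_of(c,t)[:2]])
print(arm.observe()["clock"])
E
```

```text
pics
{'clock': 0.0, 'joints': array([-0.10258863,  0.43521506,  0.02498721,  1.57409563, -0.01162591,
        1.13397895, -0.07512463]), 'dq': array([ 0.00015164, -0.0014199 , -0.00167624, -0.00077997, -0.00117773,
       -0.00053561, -0.00088723]), 'joint_efforts': array([ 3.89017032e-04, -6.67853522e+01,  9.84863900e-01, -3.14464223e+01,
       -6.05165795e-02,  4.27553023e-02,  1.12382318e-04]), 'position': array([ 6.24495196e-01, -6.35992617e-05,  2.25950613e-01]), 'ee_rot': array([ 4.77745555e-06,  1.57234303e+00, -1.98970121e-04]), 'force': array([-0.35083095, -0.71677349, -0.36936227]), 'ft_torque': array([-0.00344806, -0.04012375,  0.02621651]), 'width': 0.9986408250903777}
scene {'camera_matrix': array([[405.3382436 ,   0.        , 285.34571786],
       [  0.        , 405.3382436 , 212.85270217],
       [  0.        ,   0.        ,   1.        ]]), 'D': array([-0.00099979,  0.        ,  0.        ,  0.        ,  0.        ]), 'position': array([1.04152606, 0.45976178, 1.02917301]), 'orientation': array([0.34070599, 0.68431119, 2.1382798 ])}
lid_grip [(array([238. , 196.3]), 
[... 983 characters left out ...]
   ,   1.        ]]), 'D': array([-0.06948572,  0.        ,  0.        ,  0.        ,  0.        ]), 'T_tool_cam': array([[ 9.99005252e-04,  2.75552172e-01, -9.61285599e-01,
        -1.59431546e-01],
       [-2.58781394e-04,  9.61286117e-01,  2.75552052e-01,
         7.49339383e-02],
       [ 9.99999468e-01, -2.65151204e-05,  1.03163766e-03,
        -9.51792019e-04],
       [ 0.00000000e+00,  0.00000000e+00,  0.00000000e+00,
         1.00000000e+00]])}
lid_grip [(array([195. , 291.6]), 0.95)]
keeper_mouth [(array([167.7, 227.7]), 0.97)]
bolt_knob [(array([200.8, 135.2]), 0.75)]
keeper_seat [(array([176.6, 254.4]), 0.87), (array([111.3, 159.1]), 0.69)]
case [(array([255.6, 211.1]), 0.82)]
0.9
```

View images.

View pics/scene0.png

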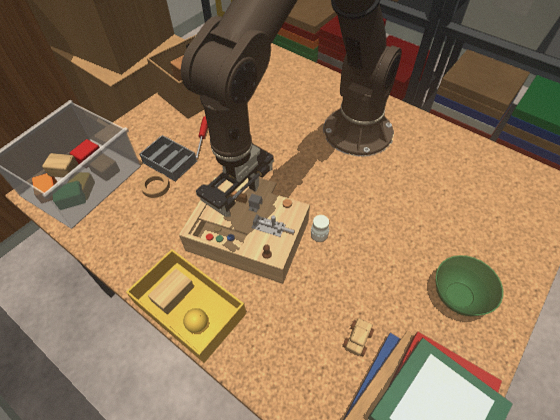

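View pics/side0.png

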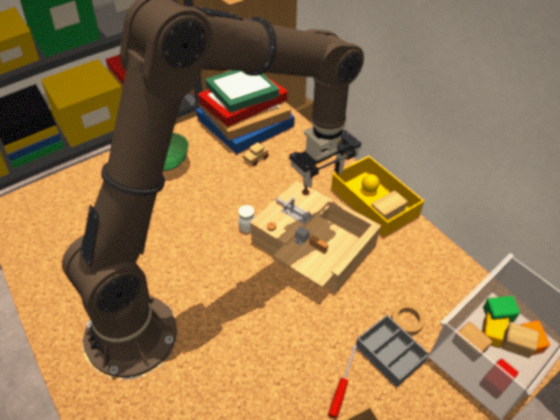

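View pics/wrist0.png

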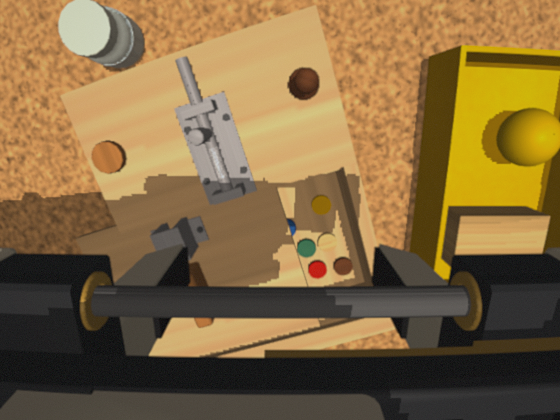

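```bash
cat > h.py <<'E'
import numpy as np, cv2
from scipy.spatial.transform import Rotation as R
from cell import optics
def campose(c,pos=None,rv=None):
    k=optics.get_calibration(c)
    if c=="wrist":
        T=np.eye(4);T[:3,:3]=R.from_rotvec(rv).as_matrix();T[:3,3]=pos
        T=T@k["T_tool_cam"]
    else:
        T=np.eye(4);T[:3,:3]=R.from_rotvec(k["orientation"]).as_matrix();T[:3,3]=k["position"]
    return k["camera_matrix"],k["D"],T
def ray(c,uv,pos=None,rv=None):
    K,D,T=campose(c,pos,rv)
    p=cv2.undistortPoints(np.array([[uv]],float),K,D)[0,0]
    d=T[:3,:3]@np.array([p[0],-p[1],-1.]);return T[:3,3],d
def tri(rs):
    A=0;b=0
    for o,d in rs:
        d=d/np.linalg.norm(d);P=np.eye(3)-np.outer(d,d);A=A+P;b=b+P@o
    x=np.linalg.solve(A,b)
    res=[np.linalg.norm((np.eye(3)-np.outer(d,d)/(d@d))@(x-o)) for o,d in rs]
    return x,np.round(np.array(res)*1e3,1)
def atz(r,z):
    o,d=r;return o+d*(z-o[2])/d[2]
def cloud(c,depth,pos=None,rv=None):
    K,D,T=campose(c,pos,rv)
    v,u=np.mgrid[0:420,0:560]
    p=cv2.undistortPoints(np.stack([u.ravel(),v.ravel()],1).astype(float)[:,None],K,D)[:,0]
    z=depth.ravel()[:,None]
    P=np.c_[p[:,:1]*z,-p[:,1:]*z,-z]
    W=P@T[:3,:3].T+T[:3,3]; W[z[:,0]==0]=np.nan
    return W.reshape(420,560,3)
E
python3 - <<'E'
from h import *
pos=[6.24495196e-01,-6.35992617e-05,2.25950613e-01];rv=[4.77745555e-06,1.57234303e+00,-1.98970121e-04]
obs={"lid_grip":[(238,196.3),(320.1,243.7),(195,291.6),.094],"mouth":[(257.8,203.5),(294.9,233.2),(167.7,227.7),.099],"knob":[(275.8,220.2),(292.4,197.8),(200.8,135.2),.129],"seat":[(248.2,197.5),(302.8,237),(176.6,254.4),.099]}
for n,o in obs.items():
    rs=[ray(c,uv,pos,rv) for c,uv in zip(["scene","side","wrist"],o)]
    print(n,tri(rs),[np.round(atz(r,o[3])*1e3,1) for r in rs], np.round(tri(rs[1:])[0]*1e3,1))
print(atz(ray("wrist",(255.6,211.1),pos,rv),0))
W=cloud("wrist",np.load("pics/wrist0.npy"),pos,rv); np.save("pics/W0.npy",W)
S=cloud("side",np.load("pics/side0.npy"))
for (u,v) in [(195,285),(167,235),(200,135),(260,300),(260,180)]: print(u,v,np.round(W[v,u]*1e3,1))
E
```

```text
lid_grip (array([ 0.54605029, -0.09325849,  0.09281093]), array([2. , 6. , 4.6])) [array([546.5, -90.4,  94. ]), array([550.5, -97.2,  94. ]), array([542.1, -90.9,  94. ])] [546.1 -94.3  93.8]
mouth (array([ 0.52228348, -0.02766934,  0.08900535]), array([6.9, 5.9, 2. ])) [array([534.3, -25.1,  99. ]), array([513.1, -29.9,  99. ]), array([523.8, -25.2,  99. ])] [519.1 -26.3  91.2]
knob (array([0.56666129, 0.06095064, 0.13191792]), array([5. , 2.4, 4.2])) [array([564.5,  64.9, 129. ]), array([571.1,  63.3, 129. ]), array([565. ,  56.7, 129. ])] [566.6  57.3 136.6]
seat (array([ 0.52874496, -0.05542988,  0.09609776]), array([8.3, 5.6, 3.3])) [array([534.5, -61.1,  99. ]), array([522.9, -53.7,  99. ]), array([529.5, -50.6,  99. ])] [526.8 -51.6  94.3]
[ 0.59391297 -0.03923027  0.        ]
195 285 [546.8 -75.7 109. ]
167 235 [527.  -27.3 111.6]
200 135 [567.2  57.7 141.1]
260 300 [618.5  29.6 309.6]
260 180 [605.2  15.2  88.6]
```

Run:
```python
from h import *
W=np.load("pics/W0.npy"); z=W[...,2]; P=W.reshape(-1,3)
m=(abs(z-.087)<.004)
m=cv2.morphologyEx(m.astype(np.uint8),cv2.MORPH_OPEN,np.ones((3,3)))
m[240:]=0
n,l,st,_=cv2.connectedComponentsWithStats(m)
for i in range(1,n):
    if st[i,4]>300:
        q=W[l==i][:,:2]*1e3; r=cv2.minAreaRect(q.astype(np.float32)); print(st[i],r,np.round(cv2.boxPoints(r),0).tolist(),np.median(z[l==i]))
def comp(lo,hi,box):
    s=(P[:,2]>lo)&(P[:,2]<hi)&(P[:,0]>box[0])&(P[:,0]<box[1])&(P[:,1]>box[2])&(P[:,1]<box[3])
    q=P[s]*1e3
    return q
q=comp(.133,.143,(.54,.6,.03,.09)); print("knob top",len(q),np.round(cv2.minEnclosingCircle(q[:,:2].astype(np.float32))[0],1),q.mean(0))
q=comp(.103,.116,(.49,.56,-.065,0)); r=cv2.minAreaRect(q[:,:2].astype(np.float32));print("keeper",len(q),r,np.median(q[:,2]))
# bolt: points z .100-.106
q=comp(.099,.112,(.5,.65,-.01,.2)); 
r=cv2.fitLine(q[:,:2].astype(np.float32),cv2.DIST_HUBER,0,.01,.01).ravel();print("bolt",len(q),r,np.degrees(np.arctan2(r[1],r[0])))
```

```text
[   61     6   315   234 37485] ((573.0111083984375, 24.540542602539062), (225.75819396972656, 204.70704650878906), 17.060285568237305) [[435.0, 89.0], [495.0, -106.0], [711.0, -40.0], [651.0, 156.0]] 0.08786340920876323
knob top 252 [564.   56.5] [564.75079907  56.87470727 140.8863109 ]
keeper 671 ((530.1190185546875, -45.34723663330078), (27.62480354309082, 45.44418716430664), 16.589588165283203) 110.45824337096177
bolt 2243 [ 2.9004815e-01 -9.5701206e-01  5.6375677e+02  5.9409813e+01] -73.13916
```

Call:
{"fn": "send_rows", "kwargs": {"rows": [[[7,-12,-10,-2.5,0,0,60],[14,-24,-20,-5,0,0,60],[22,-37,-32,-7.5,0,0,60],[30,-51,-44,-10,0,0,60],[38,-65,-56,-12.5,0,0,60],[46,-80,-68,-15,0,0,60],[54,-93,-80,-16.9,0,0,60],[54,-93,-80,-16.9,0,0,60]]], "grip_force": 15}}

```text
clock: 1.7
position: [0.5429, -0.0954, 0.1719]
ee_rot: [-0.23, 1.561, 0.229]
force: [-0.8, -0.2, 0.7]
width: 0.599
```

Run:
```python
from h import *
from cell import arm,optics,finder
s=arm.observe();pos,rv=s["position"],s["ee_rot"];print(s)
im,d=optics.get_image("wrist");cv2.imwrite("pics/w1.png",im[:,:,::-1]);W=cloud("wrist",d,pos,rv);np.save("pics/W1.npy",W)
for t,z in [("lid_grip",.094),("keeper_mouth",.099),("bolt_knob",.129)]:
    for r in finder.place_of("wrist",t)[:2]: print(t,np.round(r["xy"],1),r["confidence"],np.round(1e3*atz(ray("wrist",r["xy"],pos,rv),z),1))
P=W.reshape(-1,3)*1e3
def comp(lo,hi,b):
    s=(P[:,2]>lo)&(P[:,2]<hi)&(P[:,0]>b[0])&(P[:,0]<b[1])&(P[:,1]>b[2])&(P[:,1]<b[3]);return P[s]
q=comp(104,113,(515,580,-135,-62));print("grip",len(q),cv2.minAreaRect(q[:,:2].astype(np.float32)) if len(q)>5 else "",np.median(q,0))
q=comp(105,116,(490,560,-60,0)); print("keeper",len(q),cv2.minAreaRect(q[:,:2].astype(np.float32)))
q=comp(133,145,(540,600,30,90)); print("knob",len(q),cv2.minEnclosingCircle(q[:,:2].astype(np.float32)))
```

```text
{'clock': 1.7, 'joints': array([ 0.09647206,  0.37186518, -0.02686583,  1.82089195,  0.01334977,
        0.95149597,  0.35581415]), 'dq': array([-0.03025979,  0.00533688, -0.02464745, -0.05545869, -0.01417517,
        0.01705522, -0.06661603]), 'joint_efforts': array([ 1.15120865e-01, -5.92794585e+01, -1.45722795e-01, -2.76914370e+01,
       -4.14257892e-02, -3.33051542e-01,  1.04349554e+00]), 'position': array([ 0.54289547, -0.09538323,  0.1718917 ]), 'ee_rot': array([-0.22981816,  1.56128652,  0.22895948]), 'force': array([-0.83428194, -0.16693472,  0.67770068]), 'ft_torque': array([ 0.01197499, -0.04362453, -0.00723663]), 'width': 0.5990205494097016}
lid_grip [286.5 215.3] 0.68 [545.3 -92.7  94. ]
keeper_mouth [286.7 113.1] 0.92 [524.7 -24.9  99. ]
grip 1848 ((545.2882080078125, -93.2292251586914), (15.627450942993164, 56.0755500793457), 17.533750534057617) [544.85419481 -90.91819351 110.15782158]
keeper 2111 ((528.8677978515625, -39.050819396972656), (26.033367156982422, 31.079509735107422), 16.83893394470215)
knob 0 ((0.0, 0.0), 0.0)
```

View pics/w1.png

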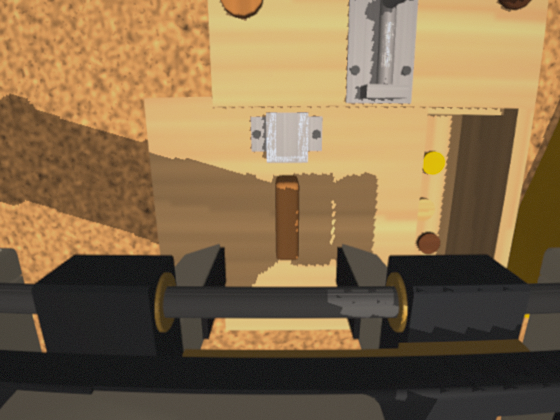

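Call:
{"fn": "send_rows", "kwargs": {"rows": [[[15,1,2,0,0,0,60],[32,1,2,0,0,0,60],[50,1,2,0,0,0,60],[66,1,2,0,0,0,60],[78,1,2,0,0,0,60],[86,1,2,0,0,0,60],[86,1,2,0,0,0,60],[86,1,2,0,0,0,30]]]}}

```text
clock: 2.7
position: [0.5471, -0.0913, 0.0871]
ee_rot: [-0.232, 1.558, 0.231]
force: [0.3, 0.1, -0.0]
width: 0.557
```

Call:
{"fn": "send_rows", "kwargs": {"rows": [[[0,0,0,0,0,0,20],[0,0,0,0,0,0,10],[0,0,0,0,0,0,10],[0,0,0,0,0,0,10],[0,0,0,0,0,0,10],[0,0,0,0,0,0,10],[0,0,1,0,0,0,10],[0,0,3,0,0,0,10]]], "grip_force": 15}}

```text
clock: 3.5
position: [0.547, -0.0915, 0.0869]
ee_rot: [-0.231, 1.563, 0.231]
force: [-12.3, -2.7, 16.5]
width: 0.173
```

Call:
{"fn": "send_rows", "kwargs": {"rows": [[[0,0,1,0,0,0,10],[0,0,2,0,0,0,10],[0,0,4,0,0,0,10],[0,0,6,0,0,0,10],[0,0,8,0,0,0,10],[0,0,10,0,0,0,10],[0,0,12,0,0,0,10],[0,0,14,0,0,0,10]]]}}

```text
clock: 4.3
position: [0.5607, -0.0878, 0.0869]
ee_rot: [-0.231, 1.562, 0.23]
force: [-10.0, -3.0, 11.1]
width: 0.174
```

Call:
{"fn": "send_rows", "kwargs": {"rows": [[[-1,0,4,0,0,0,10],[-1,0,8,0,0,0,10],[-1,0,12,0,0,0,10],[-1,0,17,0,0,0,10],[-1,0,22,0,0,0,10],[-1,0,27,0,0,0,10],[-1,0,31,0,0,0,10],[-1,0,34,0,0,0,10]]]}}

```text
clock: 5.1
position: [0.5959, -0.0765, 0.0877]
ee_rot: [-0.232, 1.558, 0.232]
force: [-0.2, -0.3, -2.8]
width: 0.171
```

Run:
```python
from h import *
from cell import arm,optics,finder
s=arm.observe();pos,rv=s["position"],s["ee_rot"];print(pos,s["force"])
im,d=optics.get_image("wrist");cv2.imwrite("pics/w2.png",im[:,:,::-1]);W=cloud("wrist",d,pos,rv)
P=W.reshape(-1,3)*1e3
o=np.array([563.76,59.41]);a=np.radians(16.9);ex=np.array([np.cos(a),np.sin(a)]);ey=np.array([-ex[1],ex[0]])
C=np.c_[(P[:,:2]-o)@ex,(P[:,:2]-o)@ey,P[:,2]]
np.save("pics/C2.npy",C)
s=(C[:,2]>105)&(C[:,2]<116)&(C[:,0]>-45)&(C[:,0]<25)&(C[:,1]>-110)&(C[:,1]<-60);q=C[s];print("keeper",len(q),cv2.minAreaRect(q[:,:2].astype(np.float32)))
s=(C[:,2]>104)&(C[:,2]<110)&(abs(C[:,0])<30)&(C[:,1]>-58)&(C[:,1]<-40);q=C[s];print("strap",len(q),cv2.minAreaRect(q[:,:2].astype(np.float32)) if len(q)>5 else 0)
```

```text
[ 0.59587565 -0.07645937  0.08769748] [-0.15316738 -0.33272562 -2.79373599]
keeper 5293 ((-9.8774995803833, -84.14672088623047), (26.21841049194336, 31.232484817504883), 0.17488490045070648)
strap 1464 ((-0.08041858673095703, -48.91637420654297), (25.74882698059082, 17.78219985961914), 0.11931472271680832)
```

View pics/w2.png

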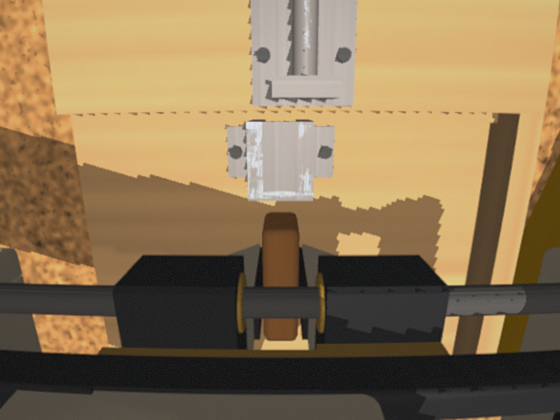

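Call:
{"fn": "send_rows", "kwargs": {"rows": [[[0,0,2,0,0,0,10],[0,0,4,0,0,0,10],[0,0,5,0,0,0,10],[0,0,6,0,0,0,10],[0,0,7,0,0,0,10],[0,0,8,0,0,0,10],[0,0,8.5,0,0,0,10],[0,0,9,0,0,0,10]]]}}

```text
clock: 5.95
position: [0.6041, -0.074, 0.0878]
ee_rot: [-0.231, 1.558, 0.231]
force: [0.1, 0.4, -2.3]
width: 0.173
```

Call:
{"fn": "send_rows", "kwargs": {"rows": [[[0,0,0.3,0,0,0,10],[0,0,0.6,0,0,0,10],[0,0,0.9,0,0,0,10],[0,0,1.2,0,0,0,10],[0,0,1.4,0,0,0,10],[0,0,1.6,0,0,0,10],[0,0,1.8,0,0,0,10],[0,0,2,0,0,0,10]]]}}

```text
clock: 6.75
position: [0.6054, -0.0738, 0.0877]
ee_rot: [-0.231, 1.559, 0.231]
force: [-3.9, -1.8, -0.7]
width: 0.176
```

Call:
{"fn": "send_rows", "kwargs": {"rows": [[[0,0,0.3,0,0,0,10],[0,0,0.6,0,0,0,10],[0,0,0.9,0,0,0,10],[0,0,1.2,0,0,0,10],[0,0,1.4,0,0,0,10],[0,0,1.6,0,0,0,10],[0,0,1.8,0,0,0,10],[0,0,2,0,0,0,10]]]}}

```text
clock: 7.55
position: [0.6054, -0.0739, 0.0874]
ee_rot: [-0.231, 1.563, 0.231]
force: [-10.8, -3.4, 5.2]
width: 0.173
```

Call:
{"fn": "send_rows", "kwargs": {"rows": [[[0,0,-1,0,0,0,10],[0,0,-2,0,0,0,10],[0,0,-2,0,0,0,30],[0,0,-2,0,0,0,45],[0,0,-2,0,0,0,45],[-5,0,-2,0,0,0,45],[-20,0,-2,0,0,0,45],[-40,0,-2,0,0,0,45]]]}}

```text
clock: 8.35
position: [0.6056, -0.0733, 0.1278]
ee_rot: [-0.231, 1.56, 0.232]
force: [-0.5, -0.6, -0.0]
width: 0.45
```

Call:
{"fn": "send_rows", "kwargs": {"rows": [[[-20,0,0,0,0,0,45],[-40,0,0,0,0,0,45],[-55,15,0,0,0,0,30],[-55,35,0,0,0,0,10],[-55,55,0,0,0,0,0],[-55,70,0,0,0,0,0],[-55,80,0,0,0,0,0],[-55,80,0,0,0,0,0]]]}}

```text
clock: 9.15
position: [0.5823, 0.0051, 0.1828]
ee_rot: [-0.233, 1.558, 0.234]
force: [-0.1, -0.2, -0.5]
width: 0.012
```

Run:
```python
from h import *
from cell import arm,optics,finder
s=arm.observe();pos,rv=s["position"],s["ee_rot"];print(pos,rv,s["force"],s["width"])
im,d=optics.get_image("wrist");cv2.imwrite("pics/w3.png",im[:,:,::-1]);W=cloud("wrist",d,pos,rv)
P=W.reshape(-1,3)*1e3
o=np.array([563.76,59.41]);a=np.radians(16.9);ex=np.array([np.cos(a),np.sin(a)]);ey=np.array([-ex[1],ex[0]])
C=np.c_[(P[:,:2]-o)@ex,(P[:,:2]-o)@ey,P[:,2]].reshape(420,560,3); np.save("pics/C3.npy",C)
print("tcp",(pos[:2]*1e3-o)@ex,(pos[:2]*1e3-o)@ey)
C=C.reshape(-1,3)
def f(n,z0,z1,x0,x1,y0,y1):
    s=(C[:,2]>z0)&(C[:,2]<z1)&(C[:,0]>x0)&(C[:,0]<x1)&(C[:,1]>y0)&(C[:,1]<y1);q=C[s];print(n,len(q),cv2.minAreaRect(q[:,:2].astype(np.float32)) if len(q)>5 else 0)
f("keeper",105,116,-45,25,-110,-60);f("strap",104,112,-30,30,-58,-40);f("knob",132,146,-20,20,-25,25);f("grip",103,114,-20,20,-190,-112);f("strap2",104,112,-30,30,13,35)
```

```text
[0.58229767 0.00511114 0.18278813] [-0.23294137  1.55822849  0.23397699] [-0.0602042  -0.15116754 -0.48109945] 0.011677744071729019
tcp 1.9522967154562392 -57.34282398761061
keeper 509 ((-0.10104084014892578, -79.86705017089844), (25.858692169189453, 39.51181411743164), 0.3467909097671509)
strap 536 ((-0.179443359375, -49.11595153808594), (17.72636604309082, 25.625146865844727), 89.88856506347656)
knob 345 ((-0.30155491828918457, -2.9947166442871094), (11.332653999328613, 11.361115455627441), 43.869544982910156)
grip 209 ((1.2193140983581543, -151.43438720703125), (28.44563102722168, 11.918464660644531), 89.73471069335938)
strap2 697 ((-0.2704277038574219, 23.937122344970703), (21.340988159179688, 25.456457138061523), 88.6112060546875)
```

View pics/w3.png

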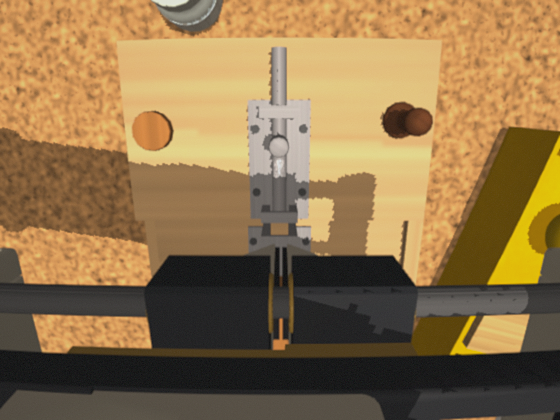

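Call:
{"fn": "send_rows", "kwargs": {"rows": [[[0,18,-1,0,0,0,0],[0,36,-2,0,0,0,0],[0,54,-2,0,0,0,0],[0,70,-2,0,0,0,0],[0,80,-2,0,0,0,0],[0,83,-2,0,0,0,0],[10,83,-2,0,0,0,0],[25,83,-2,0,0,0,0]]]}}

```text
clock: 10.0
position: [0.5576, 0.0807, 0.1576]
ee_rot: [-0.231, 1.557, 0.23]
force: [0.1, 0.9, -0.6]
width: 0.005
```

Call:
{"fn": "send_rows", "kwargs": {"rows": [[[10,0,0,0,0,0,0],[20,0,0,0,0,0,0],[28,0,0,0,0,0,0],[34,0,0,0,0,0,0],[37,0,0,0,0,0,0],[37,0,0,0,0,0,0],[37,-1,0,0,0,0,0],[37,-2,0,0,0,0,0]]]}}

```text
clock: 10.8
position: [0.5576, 0.08, 0.1212]
ee_rot: [-0.231, 1.558, 0.231]
force: [-0.5, -0.2, 0.2]
width: 0.005
```

```bash
cat > l.py <<'E'
from h import *
from cell import arm,optics,finder
import sys
s=arm.observe();pos,rv=s["position"],s["ee_rot"];print(pos,s["force"],s["width"])
im,d=optics.get_image("wrist");cv2.imwrite(sys.argv[1],im[:,:,::-1]);W=cloud("wrist",d,pos,rv)
P=W.reshape(-1,3)*1e3
o=np.array([563.76,59.41]);a=np.radians(16.9);ex=np.array([np.cos(a),np.sin(a)]);ey=np.array([-ex[1],ex[0]])
C=np.c_[(P[:,:2]-o)@ex,(P[:,:2]-o)@ey,P[:,2]]
print("tcp",(pos[:2]*1e3-o)@ex,(pos[:2]*1e3-o)@ey)
def f(n,z0,z1,x0,x1,y0,y1):
    s=(C[:,2]>z0)&(C[:,2]<z1)&(C[:,0]>x0)&(C[:,0]<x1)&(C[:,1]>y0)&(C[:,1]<y1);q=C[s];print(n,len(q),cv2.minAreaRect(q[:,:2].astype(np.float32)) if len(q)>5 else 0)
f("keeper",105,116,-45,25,-110,-60);f("strap",104,112,-30,30,-58,-40);f("knob",132,146,-20,20,-60,15);f("grip",103,114,-20,20,-190,-112);f("strap2",104,112,-30,30,13,35)
E
python3 l.py pics/w4.png
```

```text
[0.55756753 0.08000283 0.12115764] [-0.51718667 -0.20642151  0.21095374] 0.005247708795864254
tcp 0.061346334351815565 21.503665104407126
keeper 0 0
strap 20 ((-2.2168171405792236, -40.971595764160156), (4.454882621765137, 2.223313808441162), 9.142127990722656)
knob 68 ((-1.8037110567092896, -3.121662139892578), (5.530886650085449, 11.730269432067871), 16.524560928344727)
grip 0 0
strap2 220 ((-0.35945582389831543, 29.75027847290039), (10.37419319152832, 8.10509967803955), 89.61736297607422)
```

View pics/w4.png

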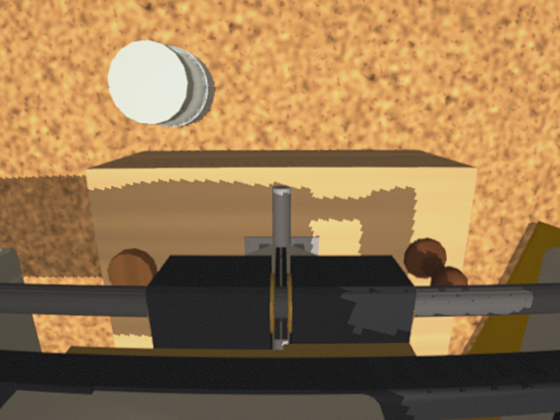

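Call:
{"fn": "send_rows", "kwargs": {"rows": [[[0,-3,0,0,0,0,0],[0,-6,0,0,0,0,0],[0,-9,0,0,0,0,0],[0,-13,0,0,0,0,0],[0,-18,0,0,0,0,0],[0,-23,0,0,0,0,0],[0,-28,0,0,0,0,0],[0,-31,0,0,0,0,0]]]}}

```text
clock: 11.65
position: [0.5666, 0.0497, 0.1208]
ee_rot: [-0.231, 1.558, 0.231]
force: [-0.4, 1.9, 0.9]
width: 0.007
```

```bash
python3 l.py pics/w5.png
```

```text
[0.56655778 0.04967404 0.12078691] [-0.4327572   1.90357104  0.89771582] 0.0068427737835782
tcp -0.15331196749785853 -10.12882045844151
keeper 63 ((-0.684280514717102, -67.11959838867188), (7.788527011871338, 6.124963760375977), 60.442325592041016)
strap 13 ((-1.158714771270752, -55.7815055847168), (4.209125518798828, 0.5769591331481934), 89.97793579101562)
knob 439 ((3.673341751098633, -8.70704460144043), (29.059593200683594, 36.14714813232422), 26.277101516723633)
grip 0 0
strap2 1173 ((-0.42992210388183594, 23.696279525756836), (25.873538970947266, 21.369779586791992), 0.11621467024087906)
```

View pics/w5.png

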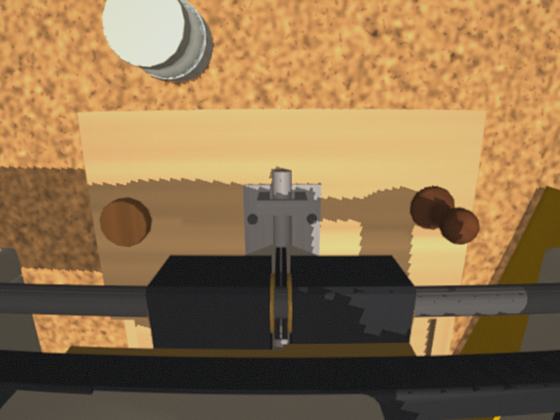

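```bash
cat >> l.py <<'E'
s=(C[:,2]>99)&(C[:,2]<108)&(abs(C[:,0])<4)&(C[:,1]>20)&(C[:,1]<100);print("tail",np.percentile(C[s][:,1],[98,100]))
E
python3 - <<'E'
import numpy as np
C=np.load("pics/C3.npy").reshape(-1,3)
s=(C[:,2]>99)&(C[:,2]<108)&(abs(C[:,0])<4)&(C[:,1]>20)&(C[:,1]<100);print("tail",np.percentile(C[s][:,1],[98,100]))
E
python3 l.py pics/w6.png
```

```text
tail [56.44672778 57.18512993]
[0.56665894 0.04924664 0.12077757] [0.42726107 0.71640854 0.91830692] 0.0026467861665483315
tcp -0.18076714293290605 -10.567167786844568
keeper 69 ((-0.9077298641204834, -66.70965576171875), (8.175816535949707, 5.971179485321045), 60.63343811035156)
strap 10 ((-1.2015130519866943, -56.05985641479492), (3.8145508766174316, 0.5741744041442871), 89.9255142211914)
knob 433 ((3.7655324935913086, -9.061016082763672), (29.078048706054688, 36.1693000793457), 26.17569923400879)
grip 0 0
strap2 1136 ((-0.46056461334228516, 23.377811431884766), (25.808927536010742, 20.76651954650879), 0.35137566924095154)
tail [33.64405117 33.82822351]
```

Call:
{"fn": "send_rows", "kwargs": {"rows": [[[0,-1,0,0,0,0,0],[0,-2,0,0,0,0,0],[0,-3,0,0,0,0,0],[0,-4,0,0,0,0,0],[0,-5,0,0,0,0,0],[0,-6,0,0,0,0,0],[0,-6.5,0,0,0,0,0],[0,-7,0,0,0,0,0]]]}}

```text
clock: 12.55
position: [0.5683, 0.0436, 0.1207]
ee_rot: [-0.231, 1.558, 0.231]
force: [-0.6, 2.3, -0.2]
width: 0.006
```

Call:
{"fn": "send_rows", "kwargs": {"rows": [[[0,-0.3,0,0,0,0,0],[0,-0.6,0,0,0,0,0],[0,-0.9,0,0,0,0,0],[0,-1.2,0,0,0,0,0],[0,-1.5,0,0,0,0,0],[0,-1.8,0,0,0,0,0],[0,-2.1,0,0,0,0,0],[0,-2.4,0,0,0,0,0]]]}}

```text
clock: 13.35
position: [0.569, 0.0413, 0.1207]
ee_rot: [-0.231, 1.558, 0.231]
force: [-0.1, 1.9, -0.5]
width: 0.004
```

Call:
{"fn": "send_rows", "kwargs": {"rows": [[[0,-0.3,0,0,0,0,0],[0,-0.6,0,0,0,0,0],[0,-0.9,0,0,0,0,0],[0,-1.2,0,0,0,0,0],[0,-1.5,0,0,0,0,0],[0,-1.8,0,0,0,0,0],[0,-2.1,0,0,0,0,0],[0,-2.4,0,0,0,0,0]]]}}

```text
clock: 14.15
position: [0.5697, 0.039, 0.1207]
ee_rot: [-0.231, 1.558, 0.231]
force: [-0.8, 1.9, 0.7]
width: -0.001
```

Call:
{"fn": "send_rows", "kwargs": {"rows": [[[0,-0.3,0,0,0,0,0],[0,-0.6,0,0,0,0,0],[0,-0.9,0,0,0,0,0],[0,-1.2,0,0,0,0,0],[0,-1.5,0,0,0,0,0],[0,-1.8,0,0,0,0,0],[0,-2.1,0,0,0,0,0],[0,-2.4,0,0,0,0,0]]]}}

```text
clock: 14.95
position: [0.5703, 0.037, 0.1207]
ee_rot: [-0.231, 1.558, 0.232]
force: [-1.5, 2.9, 0.1]
width: 0.008
```

Call:
{"fn": "send_rows", "kwargs": {"rows": [[[0,-0.3,0,0,0,0,0],[0,-0.6,0,0,0,0,0],[0,-0.9,0,0,0,0,0],[0,-1.1,0,0,0,0,0],[0,-1.3,0,0,0,0,0],[0,-1.5,0,0,0,0,0],[0,-1.5,0,0,0,0,0],[0,-1.5,0,0,0,0,0]]]}}

```text
clock: 15.75
position: [0.5706, 0.036, 0.1207]
ee_rot: [-0.231, 1.559, 0.232]
force: [-2.1, 5.1, 1.3]
width: 0.005
```

Call:
{"fn": "send_rows", "kwargs": {"rows": [[[0,-0.3,0,0,0,0,0],[0,-0.6,0,0,0,0,0],[0,-0.9,0,0,0,0,0],[0,-1.1,0,0,0,0,0],[0,-1.3,0,0,0,0,0],[0,-1.5,0,0,0,0,0],[0,-1.5,0,0,0,0,0],[0,-1.5,0,0,0,0,0]]]}}

```text
clock: 16.55
position: [0.5707, 0.0357, 0.1207]
ee_rot: [-0.231, 1.559, 0.234]
force: [-3.4, 8.3, 1.3]
width: 0.003
```

Call:
{"fn": "send_rows", "kwargs": {"rows": [[[0,-0.3,0,0,0,0,0],[0,-0.6,0,0,0,0,0],[0,-0.9,0,0,0,0,0],[0,-1.2,0,0,0,0,0],[0,-1.4,0,0,0,0,0],[0,-1.4,0,0,0,0,0],[0,-1.4,0,0,0,0,0],[0,-1.4,0,0,0,0,0]]]}}

```text
clock: 17.35
position: [0.5708, 0.0355, 0.1207]
ee_rot: [-0.231, 1.559, 0.236]
force: [-5.0, 10.4, 1.7]
width: 0.003
```

```bash
python3 l.py pics/w7.png; python3 -c "
from cell import arm
print(arm.observe()['force'])"
```

```text
[0.57079794 0.03546446 0.1207196 ] [-4.98513312 10.43810252  1.74747833] 0.0031502407196874176
tcp -0.22702759755619709 -24.957361139959993
keeper 150 ((-1.088111400604248, -76.29512786865234), (7.5231122970581055, 14.046051025390625), 0.046139318495988846)
strap 0 0
knob 449 ((3.7910938262939453, -23.467992782592773), (28.858732223510742, 36.58404541015625), 26.691162109375)
grip 0 0
strap2 815 ((-0.3696327209472656, 16.698148727416992), (25.869823455810547, 7.450837135314941), 0.3200244903564453)
tail [20.28848027 20.28942914]
[-4.94154697 10.87997938  2.18361517]
```

View pics/w7.png

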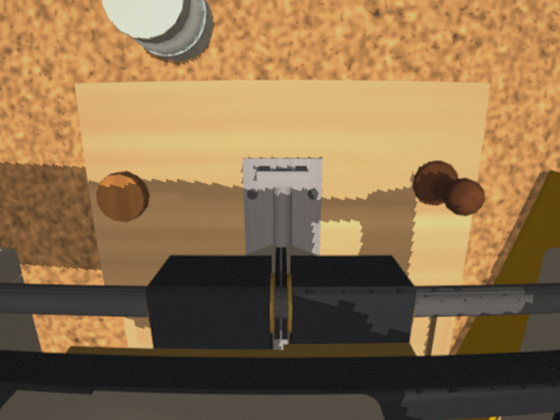

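Call:
{"fn": "send_rows", "kwargs": {"rows": [[[0,1,0,0,0,0,0],[0,3,0,0,0,0,0],[0,6,0,0,0,0,0],[0,10,0,0,0,0,0],[-5,13,0,0,0,0,0],[-20,14,0,0,0,0,0],[-40,14,0,0,0,0,0],[-60,14,0,0,0,0,0]]]}}

```text
clock: 18.2
position: [0.5675, 0.0457, 0.1816]
ee_rot: [-0.232, 1.559, 0.231]
force: [0.4, -0.6, -0.4]
width: 0.009
```

Call:
{"fn": "send_rows", "kwargs": {"rows": [[[-10,-15,0,0,0,0,0],[-15,-30,0,0,0,0,0],[-20,-45,0,0,0,0,0],[-20,-60,0,0,0,0,0],[-20,-70,0,0,0,0,0],[-20,-75,0,0,0,0,0],[-20,-75,0,0,0,0,0],[-20,-75,0,0,0,0,0]]]}}

```text
clock: 19.0
position: [0.5891, -0.0252, 0.2003]
ee_rot: [-0.231, 1.559, 0.232]
force: [-0.2, 0.4, 0.3]
width: 0.009
```

```bash
python3 l.py pics/w8.png; python3 -c "
from cell import arm
print(arm.observe()['force'])"
```

```text
[ 0.58913964 -0.02522519  0.20033955] [-0.21777991  0.43946299  0.31463765] 0.009223959033350167
tcp -0.32005018953144443 -88.35802106790248
keeper 1502 ((-0.21698284149169922, -81.11776733398438), (40.28779220581055, 25.831056594848633), 89.82169342041016)
strap 343 ((0.008388519287109375, -53.89250183105469), (25.61610984802246, 7.781036853790283), 1.576693058013916)
knob 297 ((-0.18320679664611816, -39.595951080322266), (11.23488712310791, 11.62828254699707), 44.84107971191406)
grip 84 ((0.20583009719848633, -114.60067749023438), (2.5885915756225586, 14.980159759521484), 88.2223892211914)
strap2 432 ((-0.4458494186401367, 16.57027244567871), (25.945209503173828, 7.154416084289551), 0.528717577457428)
[ 0.75973263  0.31859118 -0.04046563]Traceback (most recent call last):
  File "l.py", line 13, in <module>
    s=(C[:,2]>99)&(C[:,2]<108)&(abs(C[:,0])<4)&(C[:,1]>20)&(C[:,1]<100);print("tail",np.percentile(C[s][:,1],[98,100]))
                                                                                     ~~~~~~~~~~~~~^^^^^^^^^^^^^^^^^^^^
    return _quantile_unchecked(
        a, q, axis, out, overwrite_input, method, keepdims, weights)
    return _ureduce(a,
                    func=_quantile_ureduce_func,
    ...<5 lines>...
                    overwrite_input=overwrite_input,
                    method=method)
    r = func(a, **kwargs)
    result = _quantile(arr,
                       quantiles=q,
    ...<2 lines>...
                       out=out,
                       weights=wgt)
    slices_having_nans = np.isnan(arr[-1, ...])
                                  ~~~^^^^^^^^^
IndexError: index -1 is out of bounds for axis 0 with size 0
```

View pics/w8.png

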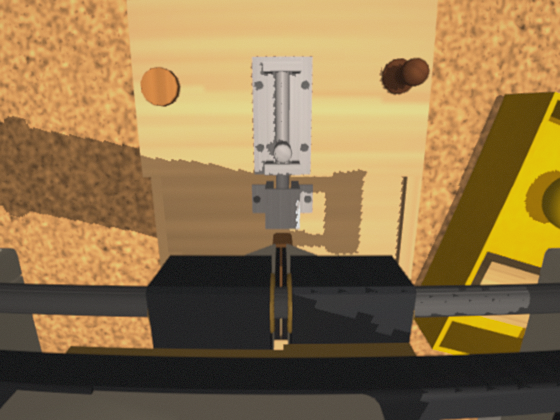

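```bash
python3 -c "
from cell import arm
print(arm.observe()['clock']); print(arm.sign_off())"
```

```text
19.05
the job is handed in; nothing more can be done
None
```

I slid the lid shut and pushed the bolt home in the keeper, then handed the job in at 19 s of the 48 s allowed. No verdict is reported.

- **Lid:** I gripped the grip bar and slid the lid about 62 mm until it stopped moving, with about 11 N measured at the wrist. In the last picture the keeper's middle is about 0.2 mm from the bolt's line, so the lid is shut within its 2 mm.
- **Bolt:** I pushed the knob with the closed fingers, creeping the last part, until it stopped. The last push measured about 11.7 N at the wrist, roughly 9 N at the tip after friction. The knob travelled 36.6 mm from where it started, and it did not spring back when I let go. That is beyond the 35.5 mm needed.
- **Firm seating:** at the stop the tip would lie 55 mm ahead of the knob, which fits the stated 50 to 60 mm. I could not see the tip inside the keeper, so "fully home" rests on the force rise and the travel, not on sight.
- **Bystanders:** the pawn and counter look unmoved in the last wrist picture. I did not measure them, and I took no last look at the other things on the table.
- **Failed checks:** one script line that measured the bolt's tail failed at the end because the tail is now under the strap. I used the knob's position instead. Gripping the bar also gave an upward reading of 16.5 N at first, which went away after I raised the tool 1 mm.

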